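# Screw a tablet reader's window ring home with a two-pin spanner

## Robot

A 7-joint arm with a two-finger parallel gripper is mounted at the origin on a cart in front of the work surface, level with it; the furniture and walls round the work are solid. World frame = base frame: x ahead of the robot, y to its left, z up, the work surface at z = 0. Lengths are in m, angles in rad, forces in N, time in s.
With the tool pointing down it reaches from about 0.425 to 0.925 m from the base axis. Payload 6.8 kg.
Tool frame: the origin (TCP) lies at the very end of the fingers, on their centre line; the grasp point (between the pads) lies 19 mm behind it; y points along the fingers, z is the direction in which the jaws open and shut, and the axes are right-handed (so a half turn about y gives the same grasp; the last joint's range is limited). The gripper opens to 85 mm and grips with 20 to 120 N. Pads are 22 mm wide; open, the fingers measure 114 mm over their backs; the gripper's body (76 mm by 85 mm) begins 54 mm behind the grasp point. The pads swing forward as they close: fully open they stand 13 mm farther back than shut.
Start: joints at [-1.227, 0.477, 0.022, 1.555, -0.011, 1.109, -0.083], TCP at [0.295, 0.607, 0.231] pointing down, gripper open.
Joint ranges: [-2.96, 2.96], [-0.34, 2.1], [-1.41, 1.46], [0.24, 2.44], [-1.37, 4.51], [0.17, 1.92], [-2.96, 2.96]. Speed limits (rad/s): [2.39, 2.39, 3.14, 3.14, 3.14, 3.14, 3.14].

## Interface

Orientations are given as a unit quaternion [w, x, y, z].
In Python, from station import * gives the robot as it stands.
- The arm moves only by the shell command python3 -m jog 'ROWS' [OPENING] [FORCE]. ROWS is JSON, a list of rows, each a list of 2 entries, a list of its own where there are three numbers: the shift along the tool's x, y, z in mm, then the turn about the tool's y in rad. A call has 1 to 20 rows; each row is the pose to reach, as a shift and turn from the pose commanded when the call began, along the tool's axes at that moment; what a row does not reach only later rows make up. A row lasts 1/12 s, in which the tool goes at most 41.7 mm and 7.16 degrees, less where a joint would pass 70% of its speed; a pose out of reach is approached as far as the arm can. A call with a gripper value outside its range is refused whole. OPENING is the finger opening in mm, from 0 to 85.4, set as the call begins (- or left out, the last holds). The fingers move at their own pace and stop on an object; FORCE is the grip in N (left out, the last holds). Time passes only in rows, so rows that repeat a pose let the fingers close. It gives the time, the measured TCP pose, the force and the opening at its end, in the units of the state.
- get_obs(): the state, without advancing time (a new reading comes with each control period).
- read_camera(name): name is "side" or "top"; returns a dict with "img" (480x640x3 uint8, red, green, blue), "depth" (480x640 float32, m along the optical axis (not along the pixel's ray), 0 where there is no reading), "fx", "fy", "cx", "cy" (pixels), "rvec" (rotation vector, rad) and "tvec" (3), from world to camera coordinates, as OpenCV has them. Camera axes: x right, y down, z forward; pixel columns grow to the right and rows downward; lengths in m; the calibration is good to about 2 mm. A picture is of the moment at which its call begins.
- hand_in(): hands the job in, once; it reports no verdict.
The state is a dict: "t": time; "q": joint angles; "joint_vel": joint speeds; "joint_torque": joint torques, N m; "eef_pos": TCP position; "tool_rot": TCP orientation; "contact_force": force on the tool from outside, world axes, zero at the start; "torque": the same for the moment, N m; "gripper_width": opening from 0.0 (shut) to 1.0 (fully open).
Only numpy, scipy, OpenCV 4.12 (cv2) and the standard library are available. Lean on these libraries where they do the work, as an engineer would, in place of code of your own. Each camera call takes 0.05 s, during which the arm holds its last target.

## Task

The tablet reader's window glass has just been cleaned and the retaining ring over it is only part-way screwed in. Take the two-pin spanner from the steel tray, set its two pins in the two holes of the recessed ring and turn the ring clockwise until it is fully home against its stop. Then lay the spanner flat in the tray again, pins down as it was, without dropping it or touching the glass, and leave the other things on the bench where they stand.

Things in the scene. Friction and masses are not known exactly. Their poses are not given: they have to be found in the camera images.
- reader: Tablet reader: flat off-white instrument fixed to the bench, deck 46 mm high, dark blank display and keys at its left (under 57 mm). A white boss, 100 mm outside, 81 mm bore, rises to a rim 76 mm above the bench; the ring is recessed in it. Origin: on the boss axis at bench level; x to its back, y to its left, z up; it spans x -70 to 95, y -66 to 148 mm.
- ring (a joint): Turn of the aluminium retaining ring, rad: grows as it turns clockwise seen from above; 1.5 is home, at a hard stop. Starts between 0.2 and 0.7, stays where left; friction 0.5 N m. It sinks 1 mm per rad. When home, the dark line on its face meets the dark line on the boss rim at the reader's +y side.
- ring_face (a point): Centre of the ring's upper face; turns with the ring. Ring 80 mm outside, 44 mm inside; face 71 mm above the bench when home (5 mm below the rim), up to 1.5 mm higher before. Two blind chamfered holes, 11 mm wide and 8 mm deep, on this frame's x axis at +31 and -31 mm; z up. When home, the x axis stands at reader yaw + 1.14 rad.
- window_glass: Round window glass under the ring's 44 mm opening, upper face 59 mm above the bench (12 mm below the ring's face). Same frame as the reader. Nothing may touch it.
- spanner_tips (a point): Midway between the two pin tips of the loose steel spanner, at tip height. Spanner axes: x to the handle, z up as it lies. The pins, 7 mm thick with tapered tips, 15 mm long, at x = +31 and -31 mm, point down from a flat head (15 to 21 mm above the tips, 24 mm wide, x -43 to 56 mm). Either pin fits either hole, with up to 0.07 rad of play each way. 0.14 to 0.28 kg.
- spanner_grip (a point): Where to grip the spanner: mid-height of its black handle, at x = 90 mm from spanner_tips and 14 mm above tip level; same axes. The handle is a straight bar 24 mm wide, 28 mm high, from x = 56 to 150 mm; its underside is level with the pin tips, so the spanner lies level. Pins bottomed in the holes, the head clears the rim by 2 mm.
- tray: Shallow stainless tray fixed to the bench, 225 x 140 mm outside, walls 3 mm thick and 14 mm high, floor 3 mm above the bench. Origin: centre of its underside; x along its length, away from the robot. The spanner lies lengthwise in it, handle towards the robot; thin tweezers, fixed, lie along its right wall (y -45 to -62 mm).
- tape: Roll of beige tape lying flat, 53 mm in diameter, 18 mm high, loose; not part of the job. Origin: centre of its underside.
- bottle: White tablet bottle with a screw cap, 42 mm in diameter, 74 mm high, standing loose behind the reader; not part of the job. Origin: centre of its underside.
- cup_stack: Stack of clear dose cups, 46 mm in diameter, 50 mm high, standing loose at the left front; not part of the job. Origin: centre of its underside.
- spanner: The whole two-pin spanner, 194 mm long; its origin and axes are those of spanner_tips.

How it is judged:
By the outcome, as a careful person would: the job done as asked, in the order asked, and still so for the second after the job is handed in, with the robot touching nothing.
It also fails if it takes over 51 s, if anything falls off the work surface, if the arm or the gripper's body presses on something with over 40 N, if the wrist force passes 120 N, or if a joint passes its speed limit or range.

## Working session

There is one attempt and no reset: what is moved stays moved. The work goes in short steps, Python scripts to look and compute and a shell command to move; the robot and the scene stay as the last step left them, time stands still between calls to the robot, and variables do not carry over. Pictures are saved under pics/ and viewed, and the job is handed in when it is done.

```bash
ls; mkdir -p pics
python3 - <<'E'
from station import *
import cv2
o=get_obs()
for k in o: print(k,o[k])
for n in("side","top"):
    c=read_camera(n); cv2.imwrite(f"pics/{n}0.png",c["img"][:,:,::-1]); print(n,c["fx"],c["cx"],c["cy"],c["rvec"],c["tvec"])
    import numpy as np
    np.savez(f"{n}0.npz",**c)
E
```

```text
pics
t 0.0
q [-1.22707605  0.47779647  0.02234697  1.55645531 -0.0115033   1.1092927
 -0.08312369]
joint_vel [-1.79261885e-03 -4.63586624e-04 -9.96576914e-04  2.76804803e-04
 -1.27985666e-03 -3.08991051e-04 -4.46964830e-05]
joint_torque [ 7.08012431e-04 -5.96465635e+01  1.60831869e+00 -2.81184286e+01
  1.25684054e-02  9.32497031e-03  3.00038948e-06]
eef_pos [0.2944657  0.6067254  0.23032666]
tool_rot [-0.68850121  0.68977594 -0.15848785  0.15829353]
contact_force [-0.64157088 -0.76344227  0.05546987]
torque [-0.02393658 -0.03059438 -0.04870571]
gripper_width 0.999449088140135
side 569.4996088385013 318.64149282292874 244.97106563174785 [ 2.03151979 -0.39063354  0.21727313] [-0.5273793   0.15409021  0.86744074]
top 517.7898541522557 326.33015499387216 242.4032494501947 [ 2.12940858 -2.13788438  0.19411401] [-0.02704696  0.5706057   0.98384516]
```

View pics/side0.png

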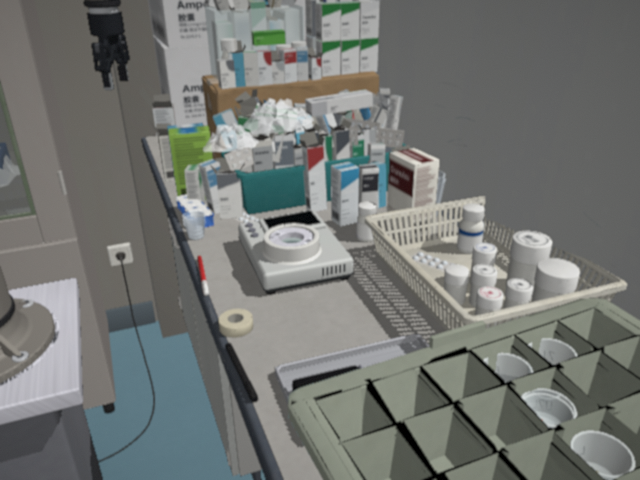

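View pics/top0.png

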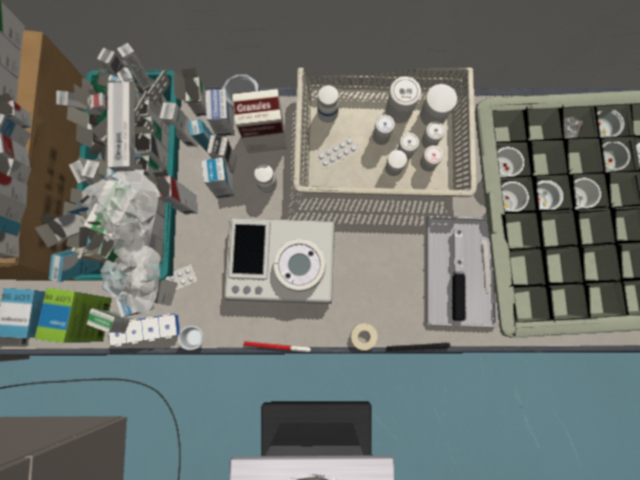

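The side view shows the reader boss at about (292,243) and the tray at lower centre, with the spanner mostly hidden behind the compartment box. The top view shows the reader ring at about (300,263), the spanner at (458,270) with its handle towards the robot, and the tape at (364,337). I'll enlarge these.

```bash
cat > h.py <<'E'
import numpy as np, cv2
def load(n): return dict(np.load(n+".npz"))
def K(c): return np.array([[c["fx"],0,c["cx"]],[0,c["fy"],c["cy"]],[0,0,1.]])
def onplane(c,u,v,z):
    R,_=cv2.Rodrigues(np.array(c["rvec"],float)); t=np.array(c["tvec"],float)
    d=R.T@np.linalg.inv(K(c))@np.array([u,v,1.]); o=-R.T@t
    return o+d*(z-o[2])/d[2]
def cloud(c):
    R,_=cv2.Rodrigues(np.array(c["rvec"],float)); t=np.array(c["tvec"],float)
    v,u=np.mgrid[0:480,0:640]; z=c["depth"]
    p=np.stack([(u-c["cx"])/c["fx"]*z,(v-c["cy"])/c["fy"]*z,z],-1)
    return (p-t)@R
def proj(c,P):
    return cv2.projectPoints(np.array(P,float).reshape(-1,1,3),np.array(c["rvec"],float),np.array(c["tvec"],float),K(c),None)[0].reshape(-1,2)
def crop(c,u0,v0,w,h,s,fn):
    im=cv2.resize(c["img"][v0:v0+h,u0:u0+w,::-1],None,fx=s,fy=s,interpolation=cv2.INTER_CUBIC); cv2.imwrite(fn,im)
E
python3 - <<'E'
from h import *
c=load("top0"); s=load("side0")
crop(c,420,205,80,130,4.6,"pics/tray.png".replace('tray','tray_top'))
crop(c,255,225,90,80,8,"pics/ring_top.png")
crop(s,235,205,120,90,6,"pics/ring_side.png")
p=cloud(c)
for u,v in [(458,232),(458,245),(458,262),(458,285),(459,300),(459,315),(440,300),(300,263),(284,263),(317,263),(300,247),(300,281),(486,270),(500,250),(505,300),(500,200),(470,190),(430,180),(364,337),(263,176),(190,338),(326,290)]: print(u,v,p[v,u].round(4))
E
```

```text
458 232 [ 0.5967 -0.3018  0.0198]
458 245 [ 0.569  -0.2997  0.0225]
458 262 [ 0.534  -0.2984  0.0209]
458 285 [ 0.4861 -0.2935  0.0309]
459 300 [ 0.4561 -0.2943  0.03  ]
459 315 [ 0.4264 -0.2928  0.0301]
440 300 [ 4.582e-01 -2.630e-01  1.000e-04]
300 263 [0.5278 0.0226 0.0606]
284 263 [0.5271 0.0535 0.0663]
317 263 [ 0.5264 -0.0108  0.0697]
300 247 [0.5577 0.0222 0.072 ]
300 281 [0.4915 0.0221 0.0693]
486 270 [ 0.5194 -0.3602  0.004 ]
500 250 [ 0.5484 -0.3639  0.0844]
505 300 [ 0.4526 -0.3686  0.0808]
500 200 [ 0.6478 -0.3702  0.0843]
470 190 [ 0.6686 -0.3127  0.083 ]
430 180 [ 0.7122 -0.251   0.007 ]
364 337 [ 0.384  -0.1056 -0.0035]
263 176 [0.7017 0.0967 0.0718]
190 338 [0.3838 0.2431 0.0165]
326 290 [ 0.4761 -0.0283  0.0437]
```

```bash
true
```

```text
(no output)
```

View pics/tray_top.png

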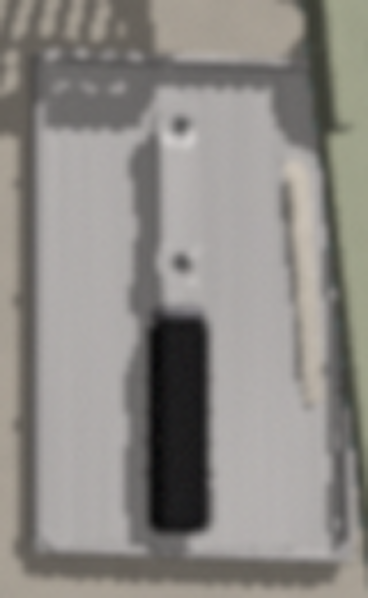

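View pics/ring_top.png

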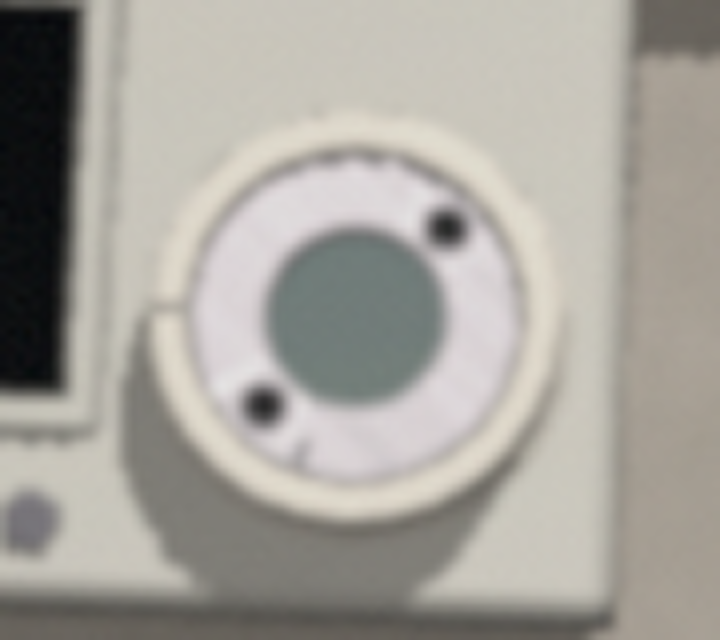

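View pics/ring_side.png

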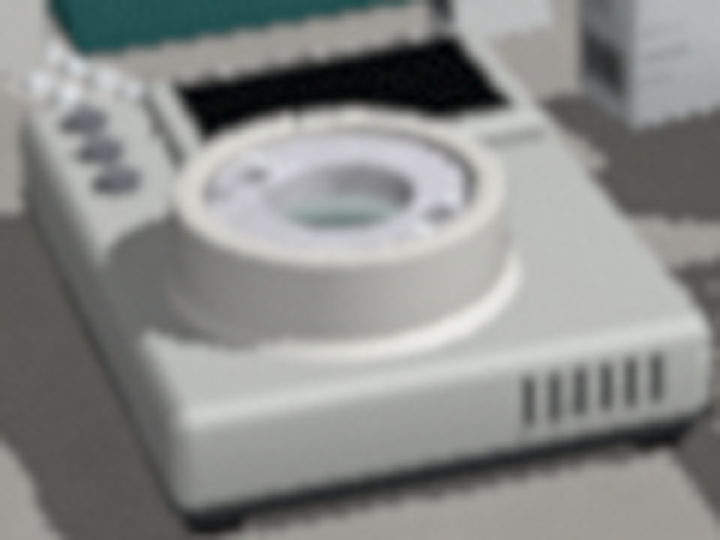

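Tray crop: pin rivets at (181,125) and (181,262), with the handle from y=318 to 532 and x=150 to 208. Ring crop: holes at (447,228) and (264,405), rim line at (168,306), ring line at (305,455). Side crop: holes at (257,175) and (440,213).

```bash
cat > m1.py <<'E'
from h import *
c=load("top0"); s=load("side0")
U=lambda x,y,u0,v0,k:(u0+(x+.5)/k-.5, v0+(y+.5)/k-.5)
T=lambda x,y:U(x,y,420,205,4.6); G=lambda x,y:U(x,y,255,225,8); S=lambda x,y:U(x,y,235,205,6)
def tri(a,b):
    P1=K(c)@np.c_[cv2.Rodrigues(c["rvec"])[0],c["tvec"].reshape(3)]
    P2=K(s)@np.c_[cv2.Rodrigues(s["rvec"])[0],s["tvec"].reshape(3)]
    X=cv2.triangulatePoints(P1,P2,np.array(a,float).reshape(2,1),np.array(b,float).reshape(2,1)); return (X[:3]/X[3]).ravel()
print("tri holes",tri(G(447,228),S(440,213)),tri(G(264,405),S(257,175)))
h1=onplane(c,*G(447,228),.072);h2=onplane(c,*G(264,405),.072)
print("holes",h1,h2,np.linalg.norm(h1-h2),(h1+h2)/2)
d=h1-h2; print("ring angle",np.arctan2(d[1],d[0]))
rl=onplane(c,*G(305,455),.072); rc=(h1+h2)/2; bl=onplane(c,*G(168,306),.076)
a=np.arctan2(*(rl-rc)[[1,0]]);b=np.arctan2(*(bl-rc)[[1,0]]);print("lines",a,b,"to go",a-b)
p1=onplane(c,*T(181,125),.024);p2=onplane(c,*T(181,262),.024)
print("pins",p1,p2,np.linalg.norm(p1-p2),(p1+p2)/2,"yaw of x (to handle)",np.arctan2(*(p2-p1)[[1,0]]))
e1=onplane(c,*T(179,318),.031);e2=onplane(c,*T(179,532),.031);print("handle",e1,e2,np.linalg.norm(e1-e2))
for x in (150,208): print(onplane(c,*T(x,420),.031))
# reader corners, tray corners
for q in [(612,625),(632,15)]: print("reader R",onplane(c,*G(*q),.046))
for q in [(36,60),(312,70),(345,550),(30,545)]: print("tray",onplane(c,*T(*q),.014))
pc=cloud(c)
# fit rim by depth/white
m=(pc[...,2]>.0735)&(pc[...,2]<.079)&(np.hypot(pc[...,0]-.527,pc[...,1]-.022)<.056)
q=pc[m];print("rim pts",m.sum(),(q.max(0)+q.min(0))/2,q.mean(0),np.median(q[:,2]))
E
python3 m1.py
```

```text
tri holes [0.54669301 0.00166748 0.07096239] [0.50389943 0.04577512 0.07120499]
holes [0.54565401 0.00187708 0.072     ] [0.50259254 0.04600036 0.072     ] 0.06165350914285646 [0.52412328 0.02393872 0.072     ]
ring angle -0.7975763911103879
lines 2.7967619759731632 1.5242513476637733 to go 1.2725106283093899
pins [ 0.59633566 -0.30262743  0.024     ] [ 0.53450049 -0.29959375  0.024     ] 0.06190954703684265 [ 0.56541808 -0.30111059  0.024     ] yaw of x (to handle) 3.092571200061528
handle [ 0.50879269 -0.29563644  0.031     ] [ 0.41604918 -0.29109993  0.031     ] 0.09285438864639659
[ 0.46427952 -0.28082139  0.031     ]
[ 0.46417633 -0.30609389  0.031     ]
reader R [ 0.45093173 -0.03808828  0.046     ]
reader R [ 0.60380473 -0.04406905  0.046     ]
tray [ 0.62856323 -0.24087736  0.014     ]
tray [ 0.6235388  -0.36612632  0.014     ]
tray [ 0.4083331  -0.36800177  0.014     ]
tray [ 0.41111167 -0.22987994  0.014     ]
rim pts 452 [0.52424211 0.02389659 0.07623174] [0.52404913 0.02275097 0.07509007] 0.07486493834968319
```

```bash
python3 - <<'E'
from h import *
c=load("top0"); p=cloud(c).reshape(-1,3)
p=p[c["depth"].ravel()>0]
xs=np.arange(.3,.8,.05); ys=np.arange(.75,-.5,-.05)
print("max z (mm); cols y",[round(y,2) for y in ys])
for x in xs[::-1]:
    r=[]
    for y in ys:
        m=(abs(p[:,0]-x)<.025)&(abs(p[:,1]-y)<.025); r.append(int(1000*p[m,2].max()) if m.any() else -999)
    print(round(x,2),r)
E
cat > st.py <<'E'
from station import *
import sys
from scipy.spatial.transform import Rotation as Ro
import numpy as np
def axes():
    o=get_obs(); w,x,y,z=o["tool_rot"]; R=Ro.from_quat([x,y,z,w]).as_matrix()
    return o,R
def delta(target,yaw=None):
    o,R=axes(); d=R.T@(np.array(target)-o["eef_pos"])*1000
    psi=np.arctan2(R[1,2],R[0,2])
    print("t",round(o["t"],2),"tcp",o["eef_pos"].round(4),"psi",psi.round(4),"ydir",R[:,1].round(3),"q",np.round(o["q"],2),"F",o["contact_force"].round(1),"M",o["torque"].round(2),"w",round(o["gripper_width"]*85.4,1))
    print("shift mm",d.round(1),"turn",None if yaw is None else round((psi-yaw+np.pi)%(2*np.pi)-np.pi,4))
E
python3 -c "
from st import *
delta([.50,.10,.25],-.1)"
```

```text
max z (mm); cols y [np.float64(0.75), np.float64(0.7), np.float64(0.65), np.float64(0.6), np.float64(0.55), np.float64(0.5), np.float64(0.45), np.float64(0.4), np.float64(0.35), np.float64(0.3), np.float64(0.25), np.float64(0.2), np.float64(0.15), np.float64(0.1), np.float64(0.05), np.float64(-0.0), np.float64(-0.05), np.float64(-0.1), np.float64(-0.15), np.float64(-0.2), np.float64(-0.25), np.float64(-0.3), np.float64(-0.35), np.float64(-0.4), np.float64(-0.45)]
0.75 [-999, -999, -999, -999, -999, 302, 316, 209, 238, 237, 108, 121, 151, 70, 86, 83, 13, 10, 66, 73, 65, 86, 90, 86, 90]
0.7 [-999, -999, -999, -999, -999, 305, 318, 212, 237, 237, 166, 128, 127, 78, 86, 84, 84, 10, 75, 64, 8, 85, 88, 85, 90]
0.65 [-999, -999, -999, -999, -999, 301, 318, 213, 233, 238, 204, 123, 3, 3, 83, 86, 86, 87, 86, 86, 84, 85, 100, 86, 90]
0.6 [-999, -999, -999, -999, -999, -999, 315, 237, 241, 241, 202, 4, 59, 59, 50, 49, 49, 4, 3, 3, 18, 27, 101, 89, 89]
0.55 [-999, -999, -999, -999, -999, 214, 297, 236, 239, 237, 194, 3, 58, 58, 78, 78, 49, 2, 4, 5, 18, 26, 87, 87, 89]
0.5 [-999, -999, 24, 103, 182, 271, 291, 207, 226, 206, 185, 4, 56, 57, 79, 80, 50, 5, 4, 4, 17, 34, 87, 88, 89]
0.45 [-999, -999, 3, -999, 153, 153, 168, 168, 201, 202, 177, 4, 51, 51, 70, 68, 48, 5, 3, 3, 18, 34, 87, 88, 88]
0.4 [-999, -999, -999, -999, 153, 153, 168, 168, 116, 31, 52, 52, 13, 10, 4, 4, 3, 21, 19, 3, 18, 31, 85, 91, 90]
0.35 [-999, -999, 1, 23, 94, 3, 3, 31, 29, 4, 51, 49, 11, 13, 14, 13, 3, 22, 20, 13, 13, 8, 3, 2, 3]
0.3 [-770, -764, -770, -766, -769, -767, -769, -771, -767, -771, -767, -768, -768, -770, -770, -768, -770, -770, -769, -768, -772, -770, -771, -770, -767]
t 0.1 tcp [0.2945 0.6068 0.2304] psi 1.119 ydir [-0.001 -0.002 -1.   ] q [-1.23  0.48  0.02  1.56 -0.01  1.11 -0.08] F [-0.3  0.2 -1.3] M [ 0.03  0.02 -0.02] w 85.4
shift mm [ 406.2  -18.9 -366.3] turn 1.219
```

```bash
python3 -m jog '[[[0,-35,0],0],[[0,-70,0],0],[[30,-70,-27],0.1],[[60,-70,-54],0.2],[[90,-70,-81],0.3],[[120,-70,-108],0.4],[[150,-70,-135],0.5],[[180,-70,-162],0.6],[[210,-70,-189],0.7],[[240,-70,-216],0.8],[[270,-70,-243],0.9],[[300,-70,-270],1.0],[[330,-70,-297],1.1],[[360,-70,-324],1.15],[[406,-70,-366],1.22],[[406,-70,-366],1.22],[[406,-70,-366],1.22],[[406,-70,-366],1.22]]' 50 60; python3 -c "
from st import *
delta([.4755,-.2955,.12],-1.62)"
```

```text
t: 1.6
eef_pos: [0.5002, 0.0995, 0.3011]
tool_rot: [0.473, -0.473, 0.525, -0.525]
contact_force: [-0.7, 0.7, -0.6]
gripper_width: 0.585
t 1.6 tcp [0.5002 0.0995 0.3011] psi -0.104 ydir [-0. -0. -1.] q [-0.75  0.14  0.48  1.88 -0.07  1.14 -0.34] F [-0.7  0.7 -0.6] M [ 0.04  0.03 -0.05] w 50.0
shift mm [395.4 181.1  16.5] turn 1.516
```

```bash
python3 -m jog '[[[35,0,2],0.12],[[70,0,3],0.24],[[105,0,5],0.36],[[140,0,6],0.48],[[175,15,8],0.6],[[210,30,9],0.72],[[245,50,11],0.84],[[280,70,12],0.96],[[315,95,14],1.08],[[350,120,15],1.2],[[375,150,16],1.32],[[395.4,181,16.5],1.44],[[395.4,181,16.5],1.516],[[395.4,181,16.5],1.516],[[395.4,181,16.5],1.516],[[395.4,181,16.5],1.516]]'
python3 - <<'E'
from st import *; from h import *
delta([.4755,-.2955,.007],-1.62)
for n in("top","side"):
    c=read_camera(n); np.savez(n+"1.npz",**c)
    if n=="top": crop(c,410,195,100,150,4,"pics/pre_top.png")
    else: crop(c,240,200,240,200,3,"pics/pre_side.png")
E
```

```text
t: 2.93
eef_pos: [0.4781, -0.2928, 0.1208]
tool_rot: [-0.014, 0.015, 0.707, -0.707]
contact_force: [0.3, -0.6, 0.6]
gripper_width: 0.587
t 2.93 tcp [ 0.4781 -0.2928  0.1208] psi -1.6118 ydir [ 0.001  0.001 -1.   ] q [-0.15  0.54  0.79  1.97 -0.52  0.84 -0.69] F [ 0.3 -0.6  0.6] M [ 0.    0.02 -0.02] w 50.1
shift mm [  2.6 113.8   2.9] turn 0.0082
```

View pics/pre_top.png

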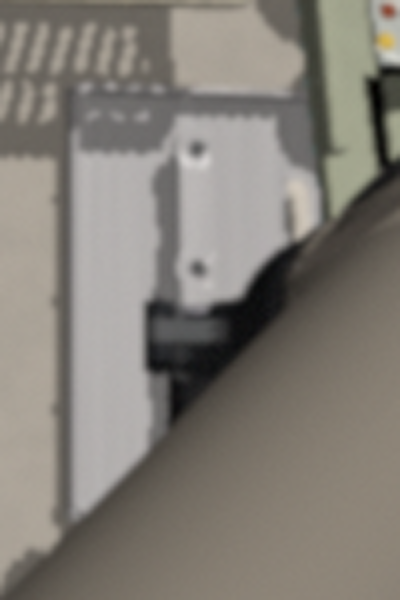

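View pics/pre_side.png

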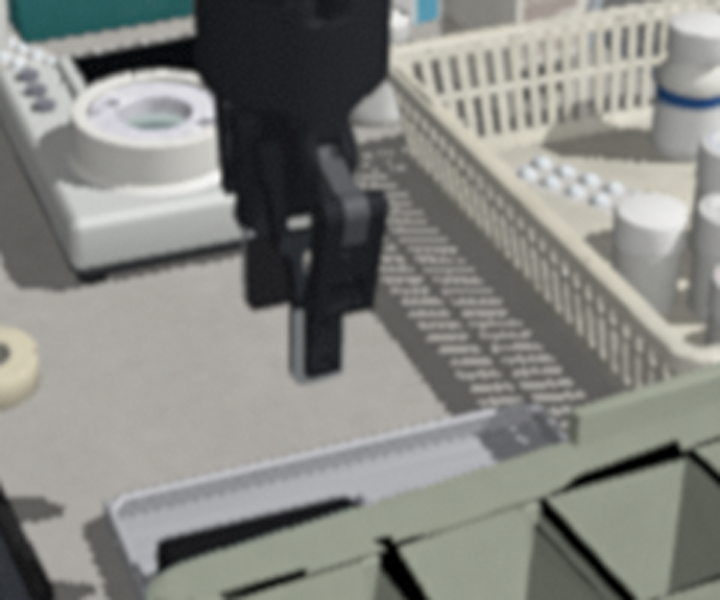

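The top view shows the open fingers straddling the handle at about (190,340), with the pins clear at (197,148) and (197,268). The side view shows the fingers above the tray at (320,340). I'll let the arm settle to see the steady-state error.

```bash
python3 -m jog '[[[0,0,0],0],[[0,0,0],0],[[0,0,0],0]]' >/dev/null; python3 -c "
from st import *
delta([.4755,-.2955,.007],-1.62)"
```

```text
t 3.28 tcp [ 0.4771 -0.294   0.1208] psi -1.6161 ydir [ 0.001  0.    -1.   ] q [-0.15  0.54  0.79  1.97 -0.52  0.84 -0.69] F [ 0.4  0.5 -0.5] M [-0.03 -0.03 -0.01] w 50.3
shift mm [  1.7 113.8   1.6] turn 0.0039
```

```bash
python3 -m jog '[[[1,20,1],0],[[1,45,1],0],[[1,70,1],0],[[1,85,1],0],[[1,95,1],0],[[1,102,1],0],[[1,108,1],0],[[1,112,1],0],[[1,113,1],0],[[1,113,1],0],[[1,113,1],0]]'; python3 -c "
from st import *
delta([.4755,-.2955,.007],-1.62)"
```

```text
t: 4.2
eef_pos: [0.476, -0.2955, 0.0078]
tool_rot: [0.016, -0.017, -0.707, 0.707]
contact_force: [0.2, 0.4, 0.7]
gripper_width: 0.585
t 4.2 tcp [ 0.476  -0.2955  0.0078] psi -1.6171 ydir [ 0.001 -0.    -1.   ] q [-0.02  0.7   0.62  2.01 -0.68  0.64 -0.56] F [0.2 0.4 0.7] M [-0.05  0.05 -0.02] w 49.9
shift mm [0.5 0.8 0. ] turn 0.0029
```

```bash
python3 -m jog '[[[0,0,0],0],[[0,0,0],0],[[0,0,0],0],[[0,0,0],0],[[0,0,0],0],[[0,0,0],0],[[0,0,0],0],[[0,0,0],0]]' 0 100; python3 -c "
from st import *
delta([.4755,-.2955,.007],-1.62)"
```

```text
t: 4.87
eef_pos: [0.476, -0.2958, 0.0082]
tool_rot: [0.016, -0.017, -0.707, 0.707]
contact_force: [-0.6, 0.1, 6.7]
gripper_width: 0.26
t 4.87 tcp [ 0.476  -0.2958  0.0082] psi -1.6175 ydir [ 0.001 -0.001 -1.   ] q [-0.02  0.7   0.62  2.01 -0.68  0.64 -0.56] F [-0.6  0.1  6.7] M [ 0.1   0.22 -0.06] w 22.2
shift mm [ 0.6  1.2 -0.3] turn 0.0025
```

```bash
python3 -m jog '[[[0,-2,0],0],[[0,-6,0],0],[[0,-15,0],0],[[0,-35,0],0],[[0,-60,0],0],[[0,-90,0],0],[[0,-120,0],0],[[0,-150,0],0],[[0,-180,0],0],[[0,-180,0],0],[[0,-180,0],0]]'
python3 - <<'E'
from st import *; from h import *
delta([.4755,-.2955,.187],-1.62)
for n in("top","side"):
    c=read_camera(n); np.savez(n+"2.npz",**c)
    if n=="top": crop(c,390,185,130,150,4,"pics/lift_top.png")
    else: crop(c,240,150,240,200,3,"pics/lift_side.png")
E
```

```text
t: 5.78
eef_pos: [0.4764, -0.2956, 0.1891]
tool_rot: [0.015, -0.018, -0.707, 0.707]
contact_force: [-0.8, 1.2, -3.2]
gripper_width: 0.261
t 5.78 tcp [ 0.4764 -0.2956  0.1891] psi -1.6169 ydir [ 0.003 -0.001 -1.   ] q [-0.22  0.45  0.88  1.92 -0.42  0.96 -0.76] F [-0.8  1.2 -3.2] M [0.07 0.09 0.01] w 22.3
shift mm [ 0.9  2.1 -0. ] turn 0.0031
```

View pics/lift_top.png

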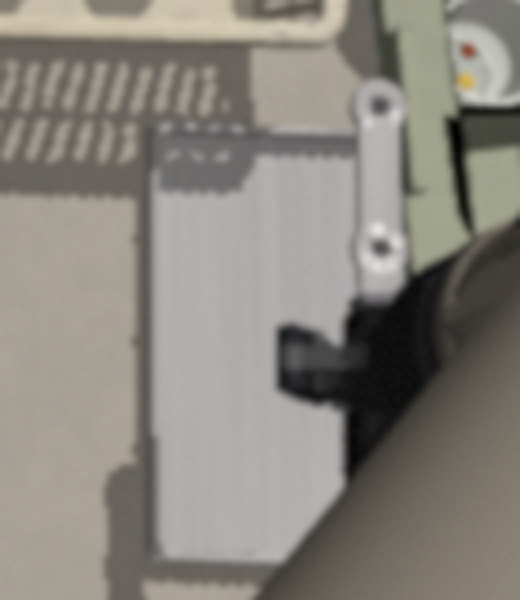

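View pics/lift_side.png

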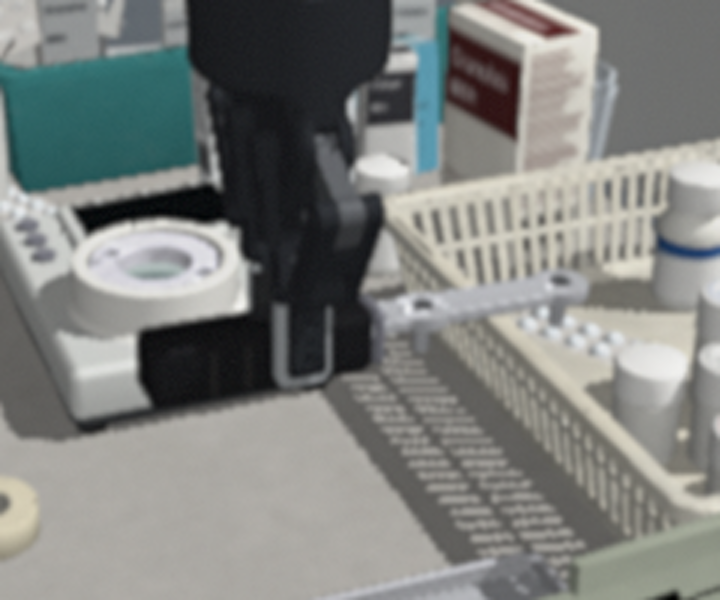

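The spanner is held level. Rivets in the top crop are at (379,105) and (380,247); in the side crop they're at (562,282) and (424,303). I'll triangulate them relative to the TCP.

```bash
cat >> h.py <<'E'
U=lambda x,y,u0,v0,k:(u0+(x+.5)/k-.5, v0+(y+.5)/k-.5)
def tri(c,s,a,b):
    P=[K(k)@np.c_[cv2.Rodrigues(k["rvec"])[0],k["tvec"].reshape(3)] for k in(c,s)]
    X=cv2.triangulatePoints(*P,np.array(a,float).reshape(2,1),np.array(b,float).reshape(2,1)); return (X[:3]/X[3]).ravel()
E
python3 - <<'E'
from h import *; from st import *
c=load("top2");s=load("side2")
A=tri(c,s,U(379,105,390,185,4),U(562,282,240,150,3));B=tri(c,s,U(380,247,390,185,4),U(424,303,240,150,3))
print(A,B,np.linalg.norm(A-B))
o,R=axes();tcp=o["eef_pos"]
for z in (.205,.208,.211):
    a=onplane(c,*U(379,105,390,185,4),z);b=onplane(c,*U(380,247,390,185,4),z)
    print(z,a,b,np.linalg.norm(a-b),(a+b)/2,"yaw",np.arctan2(*(b-a)[[1,0]]), "tool frame",R.T@((a+b)/2-tcp)*1000)
M=(A+B)/2;print("tri tool",R.T@(M-tcp)*1000,"yaw",np.arctan2(*(B-A)[[1,0]]),"pitch",(A-B)[2]/.062)
p=cloud(c);
for x,y in((380,150),(380,200),(380,180),(379,280)):
    u,v=U(x,y,390,185,4);print(p[int(round(v)),int(round(u))])
E
```

```text
[ 0.59766016 -0.30024973  0.20171894] [ 0.53531628 -0.29662488  0.20305126] 0.06246338282586546
0.205 [ 0.59717978 -0.2993281   0.205     ] [ 0.53547572 -0.29619801  0.205     ] 0.061783396360729693 [ 0.56632775 -0.29776306  0.205     ] yaw 3.09090860713839 tool frame [-91.29823579 -18.46633795  -0.91404921]
0.208 [ 0.59646429 -0.29836211  0.208     ] [ 0.53497473 -0.2952429   0.208     ] 0.061568625846704826 [ 0.56571951 -0.2968025   0.208     ] yaw 3.090908607138391 tool frame [-90.64321113 -21.46459403  -1.84893868]
0.211 [ 0.5957488  -0.29739612  0.211     ] [ 0.53447374 -0.29428779  0.211     ] 0.061353855332679945 [ 0.56511127 -0.29584195  0.211     ] yaw 3.090908607138391 tool frame [-89.98818647 -24.46285012  -2.78382815]
tri tool [-91.4923911  -15.85238265  -0.24502009] yaw 3.0835152229775447 pitch -0.021489095640019187
[ 0.5783944  -0.30034225  0.20168389]
[ 0.55547997 -0.29864081  0.20290089]
[ 0.56385734 -0.29864343  0.20445763]
[ 0.52119708 -0.29531016  0.20176802]
```

```bash
python3 -c "
from st import *
delta([.5889,-.041,.150],.776)"
```

```text
t 5.88 tcp [ 0.4751 -0.2945  0.1866] psi -1.6167 ydir [-0.001  0.001 -1.   ] q [-0.22  0.45  0.88  1.92 -0.42  0.96 -0.76] F [-0.   0.1 -1.7] M [0.05 0.09 0.03] w 22.1
shift mm [-102.1   36.8 -258.4] turn -2.3927
```

```bash
python3 -m jog '[[[-5,-10,-13],-0.12],[[-10,-20,-26],-0.24],[[-15,-20,-39],-0.36],[[-20,-20,-52],-0.48],[[-25,-20,-65],-0.6],[[-30,-20,-78],-0.72],[[-35,-20,-91],-0.84],[[-40,-20,-104],-0.96],[[-45,-20,-117],-1.08],[[-50,-20,-130],-1.2],[[-55,-20,-143],-1.32],[[-60,-20,-156],-1.44],[[-65,-20,-169],-1.56],[[-70,-20,-182],-1.68],[[-75,-20,-195],-1.8],[[-80,-10,-208],-1.92],[[-86,0,-221],-2.04],[[-92,15,-234],-2.16],[[-97,25,-247],-2.28],[[-102,37,-258.4],-2.393]]';  python3 -m jog '[[[0,0,0],0],[[0,0,0],0],[[0,0,0],0],[[0,0,0],0]]' >/dev/null; python3 -c "
from st import *
delta([.5889,-.041,.1],.776)"
```

```text
t: 7.55
eef_pos: [0.5884, -0.0408, 0.1479]
tool_rot: [-0.653, 0.653, -0.273, 0.27]
contact_force: [-0.0, -0.2, -2.5]
gripper_width: 0.26
t 7.88 tcp [ 0.5893 -0.0433  0.1507] psi 0.7719 ydir [ 0.    -0.001 -1.   ] q [-0.23  0.44  0.26  1.85 -0.14  0.87  0.87] F [-0.3  0.  -2.2] M [-0.09 -0.02 -0.01] w 22.1
shift mm [-1.9 50.7  1.4] turn -0.0041
```

```bash
python3 -m jog '[[[-1.5,10,1.4],0],[[-1.5,25,1.4],0],[[-1.5,37,1.4],0],[[-1.5,45,1.4],0],[[-1.5,48,1.4],0],[[-1.5,48,1.4],0],[[-1.5,48,1.4],0],[[-1.5,48,1.4],0]]';  python3 - <<'E'
from st import *; from h import *
delta([.5889,-.041,.1],.776)
for n in("top","side"):
    c=read_camera(n); np.savez(n+"3.npz",**c)
    if n=="top": crop(c,255,205,110,90,7,"pics/hov_top.png")
    else: crop(c,235,190,120,90,6,"pics/hov_side.png")
E
```

```text
t: 8.55
eef_pos: [0.59, -0.0399, 0.1029]
tool_rot: [0.652, -0.652, 0.273, -0.274]
contact_force: [0.6, -0.4, -1.8]
gripper_width: 0.258
t 8.55 tcp [ 0.59   -0.0399  0.1029] psi 0.7757 ydir [ 0.001  0.    -1.   ] q [-0.22  0.5   0.24  1.88 -0.16  0.78  0.88] F [ 0.6 -0.4 -1.8] M [-0.06 -0.04  0.  ] w 22.1
shift mm [ 0.   2.9 -1.5] turn -0.0003
```

View pics/hov_top.png

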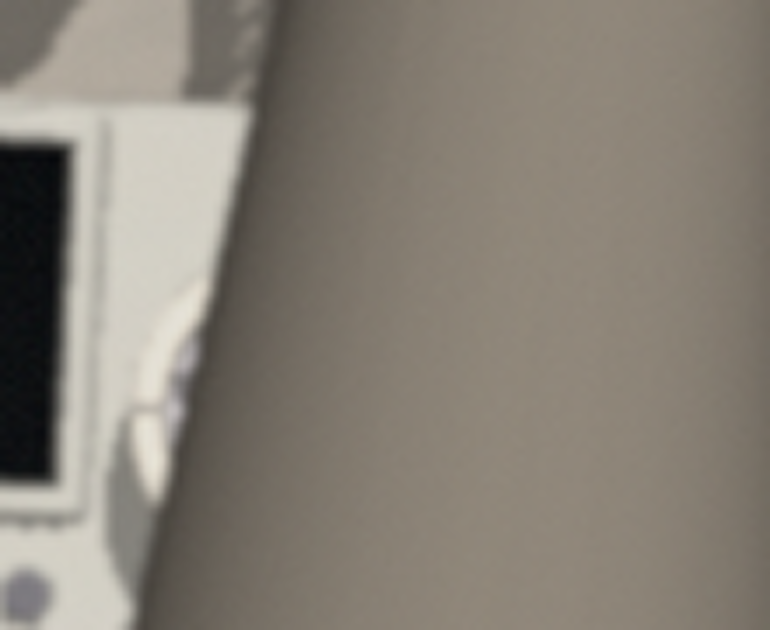

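View pics/hov_side.png

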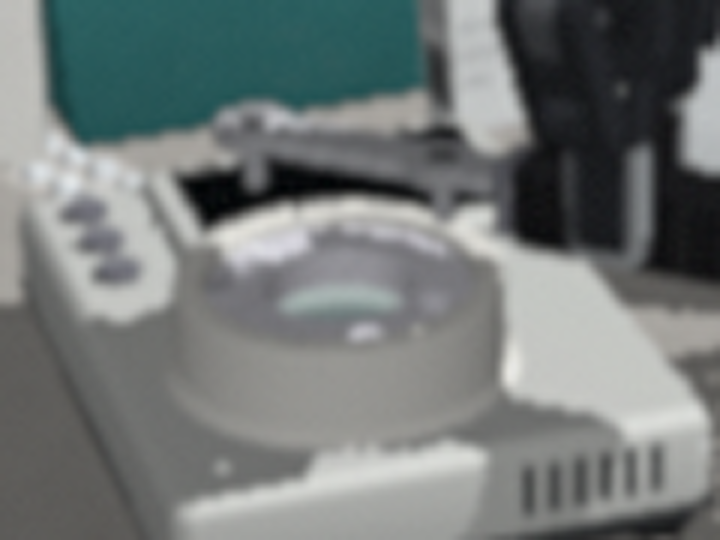

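The top view is blocked by the upper arm, so only the side view can be used. It shows the head above the boss, with pins at about (258,187) and (443,208). I'll enlarge it and measure relative to the holes.

Run:
```python
from h import *
s=load("side3");crop(s,265,198,60,44,13,"pics/hov_zoom.png")
s=load("side0");crop(s,265,213,60,44,13,"pics/hole_zoom.png")
```

```text
(no output)
```

View pics/hov_zoom.png

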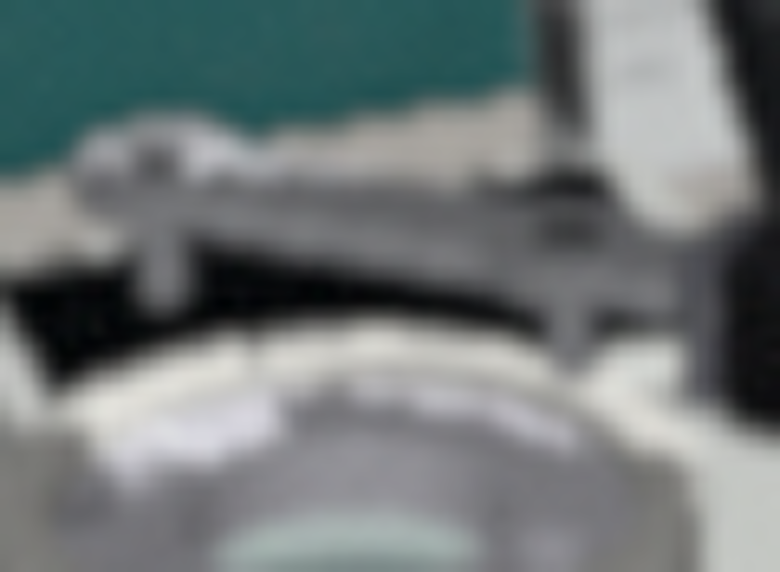

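View pics/hole_zoom.png

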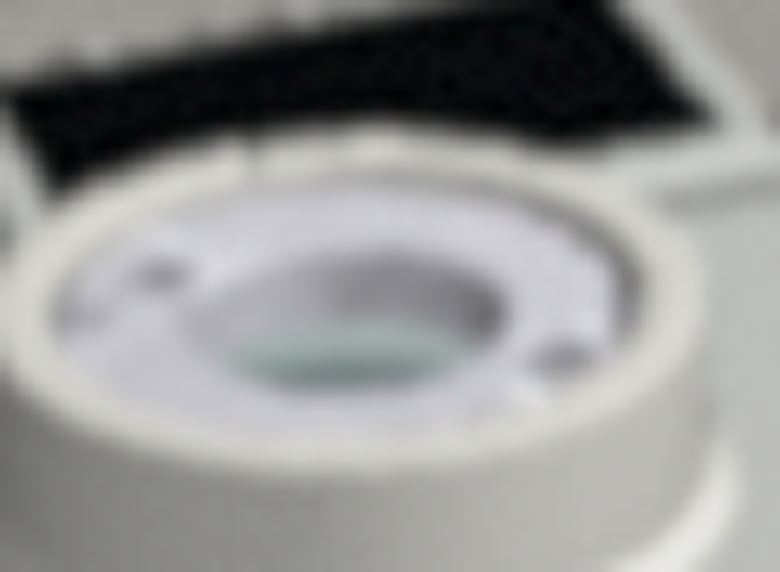

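Pin tips are at about (164,312) and (571,357), rivets at (157,158) and (572,230). Holes in the earlier frame are at (162,274) and (562,357).

Run:
```python
from h import *; from st import *
delta([.5889,-.041,.1],.776)
s=load("side3"); c0=load("top0"); s0=load("side0")
H=[onplane(s0,*U(x,y,265,213,13),.0723) for x,y in((162,274),(562,357))]
print("holes side",H,(H[0]+H[1])/2,np.linalg.norm(H[0]-H[1]),np.arctan2(*(H[1]-H[0])[[1,0]]))
G=lambda x,y:U(x,y,255,225,8)
A=tri(c0,s0,G(264,405),U(162,274,265,213,13));B=tri(c0,s0,G(447,228),U(562,357,265,213,13));print("tri",A,B,(A+B)/2)
for zt in (.094,.096,.098):
    P=[onplane(s,*U(x,y,265,198,13),zt) for x,y in((164,312),(571,357))]
    Q=[onplane(s,*U(x,y,265,198,13),zt+.021) for x,y in((157,158),(572,230))]
    for n,W in(("tips",P),("riv",Q)): print(zt,n,((W[0]+W[1])/2).round(4),np.linalg.norm(W[0]-W[1]).round(4),np.arctan2(*(W[1]-W[0])[[1,0]]).round(4))
p=cloud(s);
for x,y in((250,190),(350,200),(450,215)):
    u,v=U(x,y,265,198,13);print(p[int(round(v)),int(round(u))])
```

```text
t 8.65 tcp [ 0.59   -0.0398  0.103 ] psi 0.7758 ydir [ 0.001  0.    -1.   ] q [-0.22  0.5   0.24  1.88 -0.16  0.78  0.88] F [-0.  -0.1 -1.8] M [-0.07 -0.06 -0.01] w 22.1
shift mm [ 0.1  3.  -1.6] turn -0.0002
holes side [array([0.50380775, 0.04444629, 0.0723    ]), array([ 5.46475923e-01, -3.47919496e-04,  7.23000000e-02])] [0.52514184 0.02204918 0.0723    ] 0.061863508333391846 -0.8097014271154714
tri [0.50347884 0.04583642 0.07158755] [0.54653857 0.00169551 0.07116789] [0.5250087  0.02376597 0.07137772]
0.094 tips [0.5301 0.0314 0.094 ] 0.0586 -0.6408
0.094 riv [0.5304 0.0319 0.115 ] 0.0626 -0.7796
0.096 tips [0.5288 0.0275 0.096 ] 0.0583 -0.6408
0.096 riv [0.5291 0.0278 0.117 ] 0.0623 -0.7796
0.098 tips [0.5275 0.0236 0.098 ] 0.0581 -0.6408
0.098 riv [0.5277 0.0236 0.119 ] 0.062 -0.7796
[0.5139449  0.02861445 0.12018483]
[0.52423432 0.02092335 0.11969428]
[0.53564502 0.01135254 0.11982007]
```

```bash
python3 -m jog '[[[-0.3,4,-2.2],0.01],[[-0.3,8,-2.2],0.01],[[-0.3,12,-2.2],0.01],[[-0.3,14,-2.2],0.01],[[-0.3,14,-2.2],0.01],[[-0.3,14,-2.2],0.01],[[-0.3,14,-2.2],0.01]]';  python3 - <<'E'
from st import *; from h import *
delta([.5885,-.0415,.072],.766)
c=read_camera("side"); np.savez("side4.npz",**c)
crop(c,265,203,60,44,13,"pics/hov2_zoom.png")
E
```

```text
t: 9.23
eef_pos: [0.5878, -0.0411, 0.0883]
tool_rot: [0.651, -0.651, 0.277, -0.277]
contact_force: [0.1, 1.5, -2.1]
gripper_width: 0.264
t 9.23 tcp [ 0.5878 -0.0411  0.0883] psi 0.7661 ydir [ 0.  0. -1.] q [-0.22  0.52  0.24  1.9  -0.17  0.75  0.88] F [ 0.1  1.5 -2.1] M [-0.08 -0.03 -0.03] w 22.6
shift mm [ 0.8 16.3  0.2] turn 0.0001
```

View pics/hov2_zoom.png

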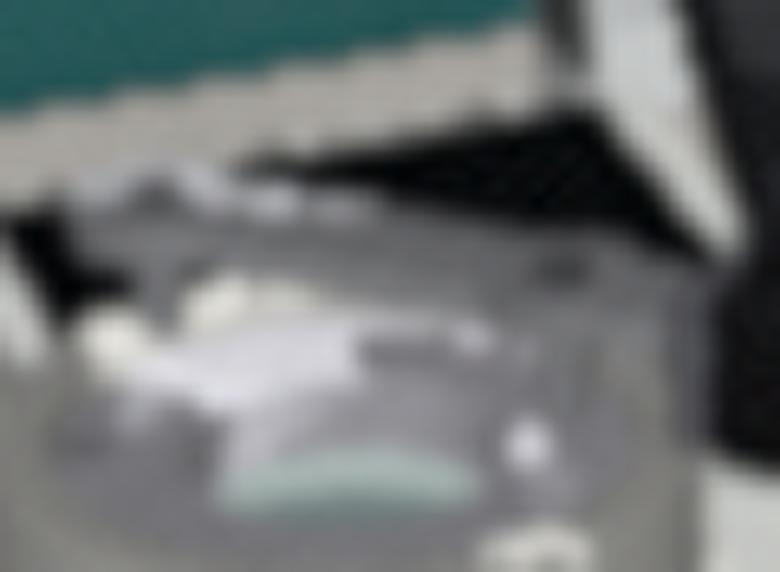

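Run:
```python
from h import *; from st import *
s=load("side4"); ref=np.array([.5251,.0223])
u=np.array([.7,-.714]);n=np.array([.714,.7])
for z in(.103,.1041,.1052):
    W=[onplane(s,*U(x,y,265,203,13),z) for x,y in((157,190),(567,267))]
    m=((W[0]+W[1])/2)[:2]; print(z,m,np.linalg.norm(W[0]-W[1]),np.arctan2(*(W[1]-W[0])[[1,0]]),"rel u,n mm",(m-ref)@u*1e3,(m-ref)@n*1e3)
p=cloud(s)
for x,y in((230,215),(300,230),(400,240),(480,250)):
    a,b=U(x,y,265,203,13);print(p[int(round(b)),int(round(a))])
o,_=axes();print(o["eef_pos"][:2]-.0915*u)
```

```text
0.103 [0.52769209 0.02625574] 0.06235198369370607 -0.7964511493237577 rel u,n mm -1.0099348223905174 4.619770590743955
0.1041 [0.52697847 0.02406865] 0.06219442719048261 -0.7964511493237575 rel u,n mm 0.052113405926982034 2.5792806983237964
0.1052 [0.52626485 0.02188156] 0.06203687068725908 -0.7964511493237586 rel u,n mm 1.11416163424464 0.5387908059034822
[0.51124966 0.03371378 0.10487921]
[0.51974797 0.02573226 0.10486837]
[0.52966245 0.01671293 0.10506916]
[0.53904694 0.01183488 0.1035389 ]
[0.52377025 0.02423128]
```

```bash
python3 -m jog '[[[0.5,3,0],0],[[0.5,6,0],0],[[0.5,9,0],0],[[0.5,11,0],0],[[0.5,12,0],0],[[0.5,12,0],0],[[0.5,12,0],0]]'; python3 -m jog '[[[0,0.7,0],0],[[0,1.4,0],0],[[0,2,0],0],[[0,2,0],0],[[0,2,0],0]]'; python3 -c "
from st import *
delta([.5885,-.0415,.0705],.766)"
```

```text
t: 9.87
eef_pos: [0.5878, -0.0415, 0.0762]
tool_rot: [-0.651, 0.651, -0.277, 0.277]
contact_force: [-0.8, -0.1, -2.0]
gripper_width: 0.258
t: 10.28
eef_pos: [0.5878, -0.0415, 0.0744]
tool_rot: [-0.651, 0.651, -0.277, 0.277]
contact_force: [-2.2, 0.1, 1.3]
gripper_width: 0.256
t 10.28 tcp [ 0.5878 -0.0415  0.0744] psi 0.766 ydir [-0.  0. -1.] q [-0.21  0.54  0.23  1.9  -0.18  0.72  0.89] F [-2.2  0.1  1.3] M [0.17 0.56 0.14] w 21.9
shift mm [0.5 3.9 0.5] turn -0.0
```

```bash
python3 -m jog '[[[0,0.5,0],0],[[0,1,0],0],[[0,1.5,0],0],[[0,1.5,0],0]]'
python3 - <<'E'
from st import *; from h import *
delta([.5885,-.0415,.0705],.766)
c=read_camera("side"); np.savez("side5.npz",**c)
crop(c,265,203,60,44,13,"pics/ins1.png")
E
```

```text
t: 10.62
eef_pos: [0.5872, -0.0415, 0.0721]
tool_rot: [-0.65, 0.651, -0.277, 0.276]
contact_force: [-2.3, 0.2, -1.6]
gripper_width: 0.263
t 10.62 tcp [ 0.5872 -0.0415  0.0721] psi 0.7663 ydir [-0.001 -0.    -1.   ] q [-0.21  0.54  0.23  1.9  -0.18  0.72  0.89] F [-2.3  0.2 -1.6] M [-0.16  0.57  0.23] w 22.4
shift mm [0.9 1.6 0.9] turn 0.0003
```

View pics/ins1.png

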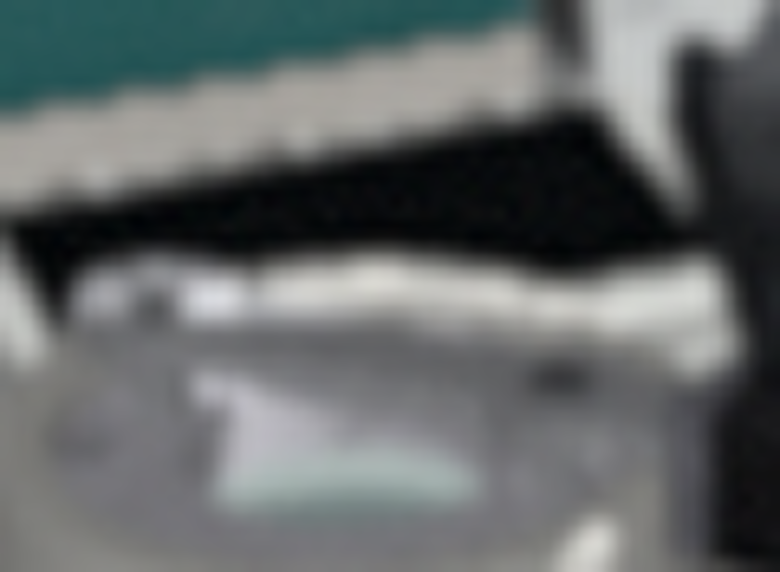

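```bash
python3 -m jog '[[[-0.3,0.5,-0.4],0],[[-0.5,1,-0.7],0],[[-0.5,1.5,-0.7],0],[[-0.5,2,-0.7],0],[[-0.5,2,-0.7],0],[[-0.5,2,-0.7],0]]'; python3 -c "
from st import *
delta([.5885,-.0415,.0705],.766)"
```

```text
t: 11.17
eef_pos: [0.5872, -0.0416, 0.0708]
tool_rot: [0.651, -0.651, 0.277, -0.277]
contact_force: [-2.3, 0.0, -1.0]
gripper_width: 0.263
t 11.17 tcp [ 0.5872 -0.0416  0.0708] psi 0.766 ydir [ 0.  0. -1.] q [-0.21  0.54  0.23  1.91 -0.18  0.71  0.89] F [-2.3  0.  -1. ] M [0.02 0.58 0.25] w 22.5
shift mm [0.8 0.3 1. ] turn -0.0
```

```bash
python3 -c "
import numpy as np
for t in np.arange(.05,1.5,.05): print(t.round(2),(91.5*(np.cos(t)-1)).round(1),t.round(1),(-91.5*np.sin(t)).round(1))"
```

```text
0.05 -0.1 0.0 -4.6
0.1 -0.5 0.1 -9.1
0.15 -1.0 0.2 -13.7
0.2 -1.8 0.2 -18.2
0.25 -2.8 0.2 -22.6
0.3 -4.1 0.3 -27.0
0.35 -5.5 0.4 -31.4
0.4 -7.2 0.4 -35.6
0.45 -9.1 0.4 -39.8
0.5 -11.2 0.5 -43.9
0.55 -13.5 0.6 -47.8
0.6 -16.0 0.6 -51.7
0.65 -18.7 0.7 -55.4
0.7 -21.5 0.7 -58.9
0.75 -24.6 0.8 -62.4
0.8 -27.8 0.8 -65.6
0.85 -31.1 0.8 -68.7
0.9 -34.6 0.9 -71.7
0.95 -38.3 1.0 -74.4
1.0 -42.1 1.0 -77.0
1.05 -46.0 1.0 -79.4
1.1 -50.0 1.1 -81.5
1.15 -54.1 1.2 -83.5
1.2 -58.3 1.2 -85.3
1.25 -62.6 1.3 -86.8
1.3 -67.0 1.3 -88.2
1.35 -71.5 1.4 -89.3
1.4 -75.9 1.4 -90.2
1.45 -80.5 1.5 -90.8
```

```bash
python3 -m jog '[[[-0.1,0,-4.6],0.05],[[-0.5,0.1,-9.1],0.1],[[-1,0.2,-13.7],0.15],[[-1.8,0.2,-18.2],0.2],[[-1.8,0.2,-18.2],0.2],[[-1.8,0.2,-18.2],0.2]]'; python3 -c "
from st import *
delta([.5885,-.0415,.0705],.766)"
```

```text
t: 11.67
eef_pos: [0.5724, -0.0531, 0.0705]
tool_rot: [-0.62, 0.62, -0.34, 0.34]
contact_force: [-4.0, -1.3, 0.3]
gripper_width: 0.259
t 11.67 tcp [ 0.5724 -0.0531  0.0705] psi 0.568 ydir [-0.001 -0.    -1.   ] q [-0.23  0.53  0.28  1.94 -0.22  0.7   0.75] F [-4.  -1.3  0.3] M [-0.25  0.97  0.64] w 22.1
shift mm [-1.1  0.  19.8] turn -0.198
```

Run:
```python
from st import *; from h import *
c=read_camera("side"); np.savez("side6.npz",**c)
crop(c,255,193,90,66,8,"pics/turn1.png")
c=read_camera("top"); np.savez("top6.npz",**c)
crop(c,255,205,110,90,6,"pics/turn1t.png")
```

```text
(no output)
```

View pics/turn1.png

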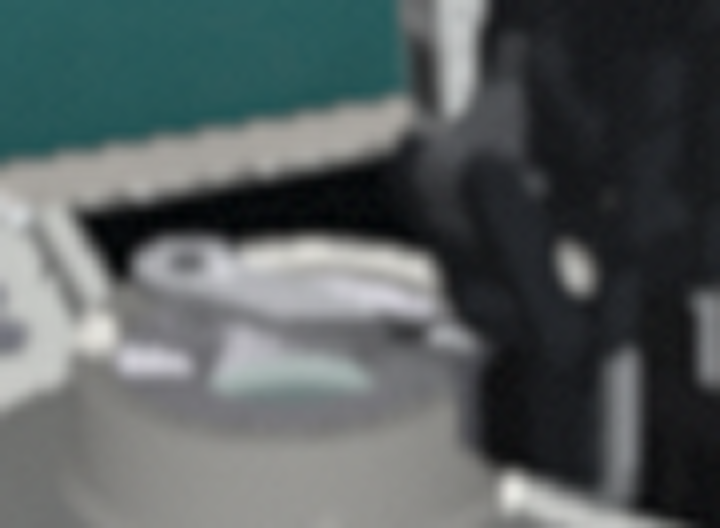

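View pics/turn1t.png

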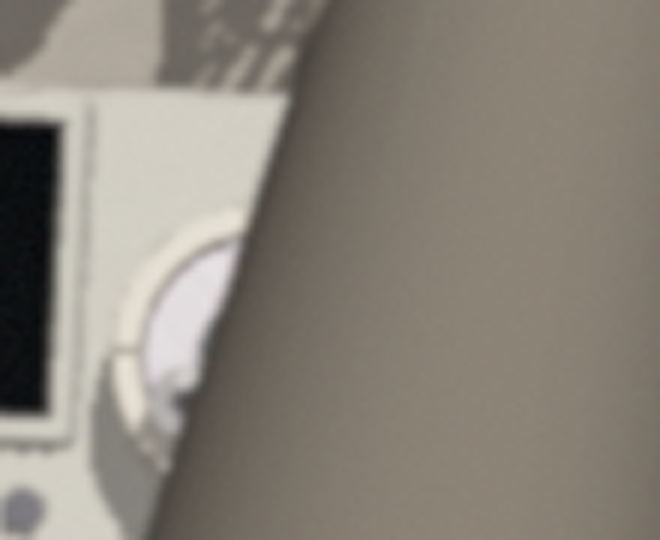

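```bash
python3 -m jog '[[[-0.1,0,-5.6],0.05],[[-0.5,0.1,-10.1],0.1],[[-1,0.2,-14.7],0.15],[[-1.8,0.2,-19.2],0.2],[[-2.8,0.2,-23.6],0.25],[[-4.1,0.3,-28],0.3],[[-5.5,0.4,-32.4],0.35],[[-7.2,0.4,-36.6],0.4],[[-9.1,0.4,-40.8],0.45],[[-11.2,0.5,-44.9],0.5],[[-11.2,0.5,-44.9],0.5],[[-11.2,0.5,-44.9],0.5]]'
python3 - <<'E'
from st import *; from h import *
delta([.5885,-.0415,.0705],.766)
o,R=axes();print("C",o["eef_pos"]-.0915*R[:,0], "F tool",R.T@o["contact_force"])
c=read_camera("side"); np.savez("side7.npz",**c)
crop(c,255,193,90,66,8,"pics/turn2.png")
c=read_camera("top"); np.savez("top7.npz",**c)
crop(c,255,205,110,90,6,"pics/turn2t.png")
E
```

```text
t: 12.77
eef_pos: [0.5297, -0.0671, 0.0703]
tool_rot: [0.517, -0.516, 0.482, -0.483]
contact_force: [-1.0, 0.5, -2.7]
gripper_width: 0.26
t 12.77 tcp [ 0.5297 -0.0671  0.0703] psi 0.0685 ydir [ 0.001  0.    -1.   ] q [-0.32  0.5   0.42  2.05 -0.32  0.66  0.38] F [-1.   0.5 -2.7] M [0.1  0.35 0.4 ] w 22.2
shift mm [-21.5  -0.1  60.4] turn -0.6975
C [0.52347823 0.02421662 0.07029917] F tool [-0.53976589  2.74825652 -0.98198699]
```

View pics/turn2.png

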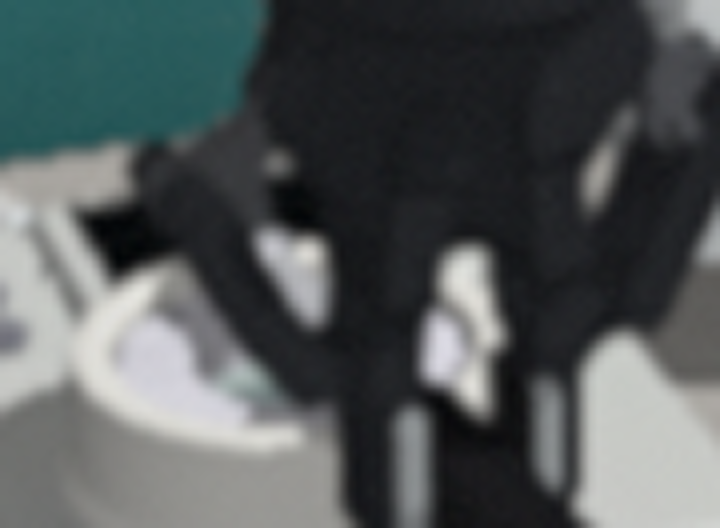

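View pics/turn2t.png

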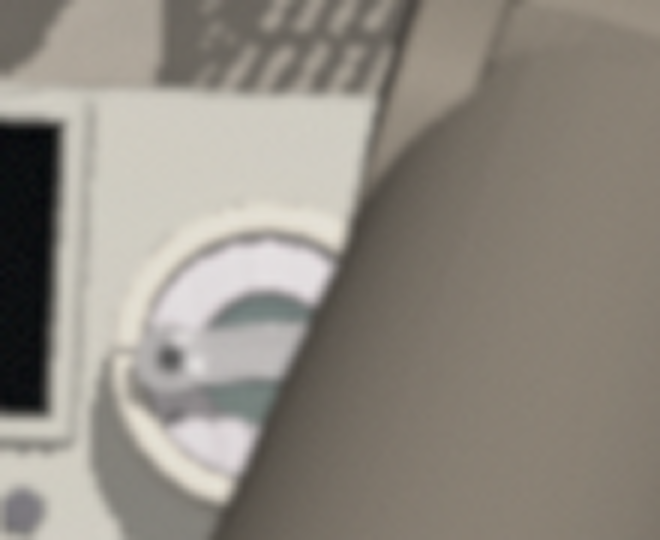

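```bash
python3 -m jog '[[[-0.1,0,-5],0.05],[[-0.5,0.1,-9.5],0.1],[[-1,0.2,-14.1],0.15],[[-1.8,0.2,-18.6],0.2],[[-2.8,0.2,-23],0.25],[[-4.1,0.3,-27.4],0.3],[[-5.5,0.4,-31.8],0.35],[[-7.2,0.4,-36],0.4],[[-9.1,0.4,-40.2],0.45],[[-11.2,0.5,-44.3],0.5],[[-11.2,0.5,-44.3],0.5],[[-11.2,0.5,-44.3],0.5]]'
python3 - <<'E'
from st import *; from h import *
delta([.5885,-.0415,.0705],.766)
o,R=axes();print("C",o["eef_pos"]-.0915*R[:,0], "F tool",R.T@o["contact_force"])
E
```

```text
t: 13.87
eef_pos: [0.4855, -0.0589, 0.0699]
tool_rot: [-0.382, 0.381, -0.595, 0.596]
contact_force: [2.7, 1.7, -3.6]
gripper_width: 0.257
t 13.87 tcp [ 0.4855 -0.0589  0.0699] psi -0.4317 ydir [ 0.002  0.    -1.   ] q [-0.46  0.46  0.56  2.16 -0.42  0.63 -0.03] F [ 2.7  1.7 -3.6] M [ 0.26 -0.38  0.22] w 22.0
shift mm [-59.   -0.3  86.3] turn -1.1977
C [0.52373438 0.02416457 0.07001075] F tool [-2.7061626   3.63007708  1.7611473 ]
```

Next I'll creep onto the stop in small steps, watching the torque.

```bash
cat > tq.py <<'E'
from st import *
o,R=axes(); C=np.array([.5242,.0239,.07]); r=o["eef_pos"]-C
f=o["contact_force"]; print("psi",np.arctan2(R[1,2],R[0,2]).round(4),"z",o["eef_pos"][2].round(4),"F tool",(R.T@f).round(1),"Mz",o["torque"][2].round(2),"torque on ring axis",(r[0]*f[1]-r[1]*f[0]+o["torque"][2]).round(2),"w",round(o["gripper_width"]*85.4,1))
E
python3 -m jog '[[[-0.1,0.1,-2.3],0.025],[[-0.2,0.1,-4.6],0.05],[[-0.2,0.1,-4.6],0.05],[[-0.2,0.1,-4.6],0.05]]' >/dev/null; python3 tq.py
python3 -m jog '[[[-0.1,0.1,-2.3],0.025],[[-0.2,0.1,-4.6],0.05],[[-0.2,0.1,-4.6],0.05],[[-0.2,0.1,-4.6],0.05]]' >/dev/null; python3 tq.py
```

```text
psi -0.484 z 0.0698 F tool [-3.7  4.3  2.7] Mz 0.16 torque on ring axis 0.41 w 22.1
psi -0.5338 z 0.0698 F tool [-4.8  4.3  3. ] Mz 0.16 torque on ring axis 0.43 w 22.1
```

```bash
python3 -m jog '[[[0.1,0,-1.8],0.02],[[0.2,0,-3.7],0.04],[[0.2,0,-3.7],0.04],[[0.2,0,-3.7],0.04]]' >/dev/null; python3 tq.py
python3 -m jog '[[[0.1,0,-1.8],0.02],[[0.2,0,-3.7],0.04],[[0.2,0,-3.7],0.04],[[0.2,0,-3.7],0.04]]' >/dev/null; python3 tq.py
python3 - <<'E'
from st import *; from h import *
c=read_camera("side"); np.savez("side8.npz",**c)
crop(c,255,193,90,66,8,"pics/turn3.png")
c=read_camera("top"); np.savez("top8.npz",**c)
crop(c,255,225,90,80,8,"pics/turn3t.png")
E
```

```text
psi -0.5722 z 0.0699 F tool [-6.   4.7  4.2] Mz 0.56 torque on ring axis 0.95 w 21.8
psi -0.6102 z 0.0701 F tool [-5.   6.2  5.4] Mz 1.17 torque on ring axis 1.67 w 21.8
```

View pics/turn3t.png

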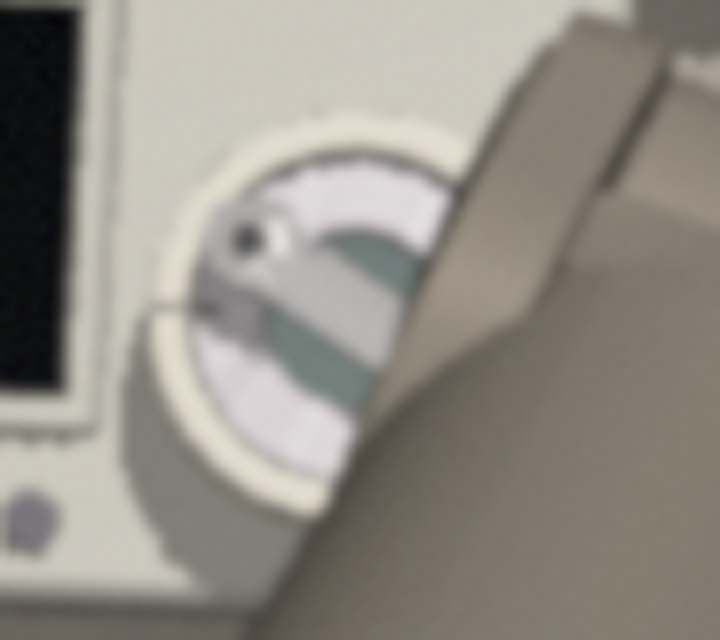

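Torque climbed to 1.67 N m against 0.45 while sliding, so the ring is at its stop. The top view shows the ring line at about (205,307), in line with the rim line at (168,306). I'll back off into the play and then lift.

```bash
python3 -m jog '[[[-0.2,0,3.7],-0.04],[[-0.5,-0.2,7.3],-0.08],[[-0.9,-0.3,11],-0.12],[[-0.9,-0.3,11],-0.12],[[-0.9,-0.3,11],-0.12],[[-0.9,-0.3,11],-0.12]]' >/dev/null; python3 tq.py
```

```text
psi -0.4958 z 0.0699 F tool [-2.7  2.2  2.3] Mz -0.05 torque on ring axis 0.15 w 22.0
```

```bash
python3 -m jog '[[[-0.5,0,0.5],0],[[-0.5,-1,0.5],0],[[-0.5,-2,0.5],0],[[-0.5,-3,0.5],0],[[-0.5,-4,0.5],0],[[-0.5,-4,0.5],0]]' >/dev/null; python3 tq.py
python3 -m jog '[[[0,-1,0],0],[[0,-2,0],0],[[0,-4,0],0],[[0,-6,0],0],[[0,-8,0],0],[[0,-11,0],0],[[0,-15,0],0],[[0,-25,0],0],[[0,-40,0],0],[[0,-60,0],0],[[0,-85,0],0],[[0,-110,0],0],[[0,-110,0],0],[[0,-110,0],0]]' >/dev/null; python3 tq.py;  python3 - <<'E'
from st import *; from h import *
c=read_camera("side"); np.savez("side9.npz",**c)
crop(c,215,150,160,120,5,"pics/up_s.png")
c=read_camera("top"); np.savez("top9.npz",**c)
crop(c,255,225,90,80,8,"pics/up_t.png")
E
```

```text
psi -0.4942 z 0.0738 F tool [-0.3  1.6  0.5] Mz -0.02 torque on ring axis 0.03 w 21.8
psi -0.4938 z 0.1852 F tool [-0.4  3.2 -0.3] Mz -0.04 torque on ring axis -0.07 w 21.9
```

View pics/up_s.png

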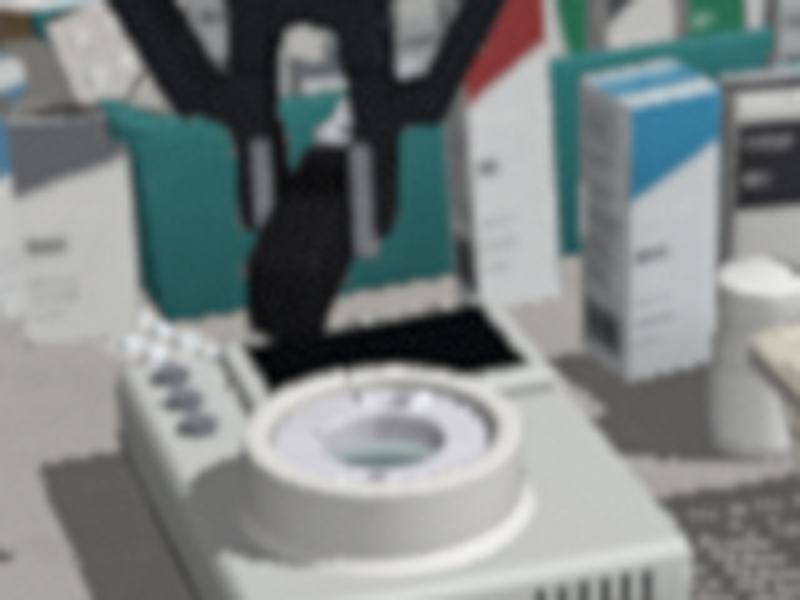

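View pics/up_t.png

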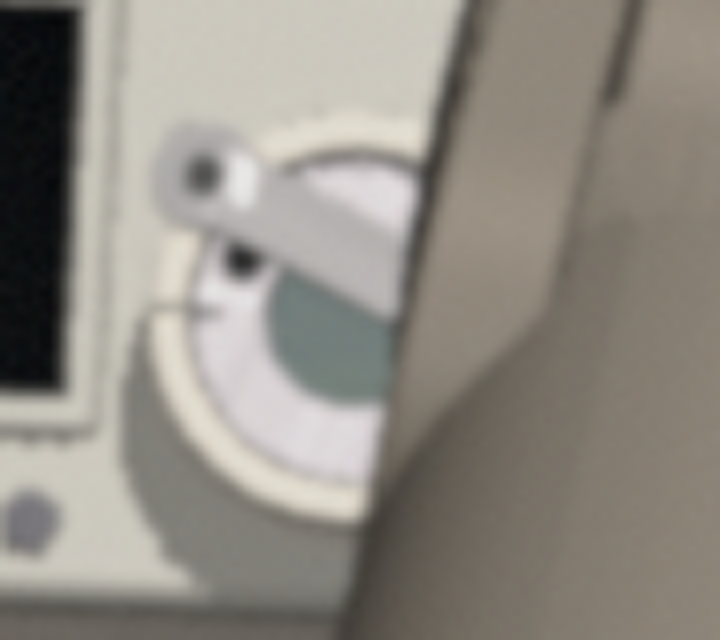

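Top view: the ring line at about (207,311) meets the rim line (168,306), and the hole is at (242,262). I'll check the angle numerically.

Run:
```python
from h import *
c=load("top9"); G=lambda x,y:U(x,y,255,225,8)
C=np.array([.5242,.0239,0])
an=lambda x,y,z:np.arctan2(*(onplane(c,*G(x,y),z)-C)[[1,0]])
print("hole",an(242,262,.071),"home approx 1.095; rim line",an(168,306,.076),"ring line",an(207,311,.071))
print(np.linalg.norm((onplane(c,*G(242,262),.071)-C)[:2]))
crop(c,270,252,24,24,24,"pics/mark.png")
s=load("side9"); crop(s,270,218,50,24,15,"pics/mark_s.png")
```

```text
hole 1.1210127075988978 home approx 1.095; rim line 1.5259855621112985 ring line 1.5307679400833023
0.03087571066359526
```

View pics/mark.png

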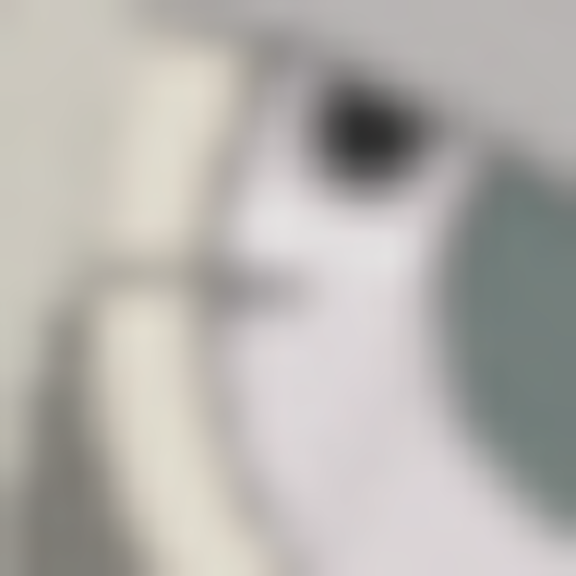

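View pics/mark_s.png

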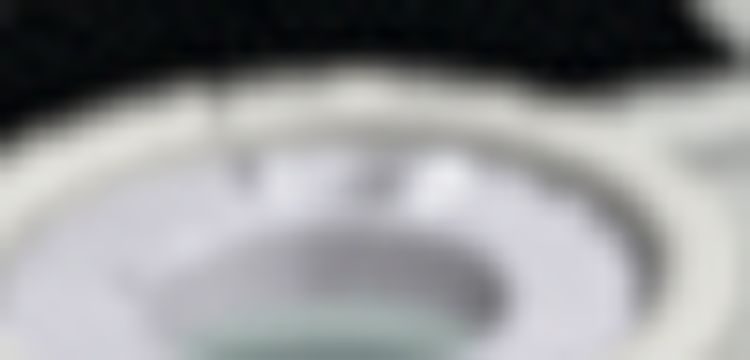

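The lines agree within about 0.005 rad, so the ring is home. Now I'll return the spanner to the tray.

```bash
python3 -c "
from st import *
delta([.4757,-.2957,.185],-1.6175)"
```

```text
t 17.57 tcp [ 0.4789 -0.0564  0.1832] psi -0.4937 ydir [-0.001  0.    -1.   ] q [-0.63  0.26  0.73  2.09 -0.23  0.87 -0.26] F [-0.5 -0.3 -3.1] M [-0.02  0.05 -0.  ] w 22.3
shift mm [212.2  -1.9 110.6] turn 1.1238
```

```bash
python3 -m jog '[[[18,-2,9],0.1],[[38,-2,20],0.2],[[58,-2,30],0.3],[[78,-2,41],0.4],[[98,-2,51],0.5],[[118,-2,62],0.6],[[138,-2,72],0.7],[[158,-2,82],0.8],[[175,-2,91],0.9],[[190,-2,99],1.0],[[203,-2,106],1.08],[[212,-2,110.6],1.124],[[212,-2,110.6],1.124],[[212,-2,110.6],1.124],[[212,-2,110.6],1.124],[[212,-2,110.6],1.124]]' >/dev/null; python3 -c "
from st import *
delta([.4757,-.2957,.05],-1.6175)"
```

```text
t 18.9 tcp [ 0.4766 -0.2945  0.1853] psi -1.6154 ydir [-0.     0.001 -1.   ] q [-0.28  0.5   0.98  1.92 -0.5   0.98 -0.69] F [-0.2 -0.6 -1.9] M [ 0.01  0.09 -0.02] w 21.7
shift mm [  0.8 135.3   1.4] turn 0.0021
```

```bash
python3 -m jog '[[[0.5,20,0.8],0],[[0.5,45,0.8],0],[[0.5,75,0.8],0],[[0.5,100,0.8],0],[[0.5,120,0.8],0],[[0.5,130,0.8],0],[[0.5,135,0.8],0],[[0.5,135,0.8],0],[[0.5,135,0.8],0],[[0.5,135,0.8],0]]' >/dev/null
python3 - <<'E'
from st import *; from h import *
delta([.4757,-.2957,.009],-1.6175)
c=read_camera("side"); np.savez("side10.npz",**c)
crop(c,260,220,200,150,4,"pics/tr_s.png")
c=read_camera("top"); np.savez("top10.npz",**c)
crop(c,410,195,100,150,4,"pics/tr_t.png")
E
```

```text
t 19.73 tcp [ 0.4767 -0.297   0.0519] psi -1.6178 ydir [ 0.002 -0.001 -1.   ] q [-0.13  0.67  0.78  2.   -0.7   0.75 -0.54] F [ 0.4  0.2 -1.6] M [-0.04  0.08  0.03] w 21.7
shift mm [ 1.2 42.9 -1.3] turn -0.0003
```

View pics/tr_s.png

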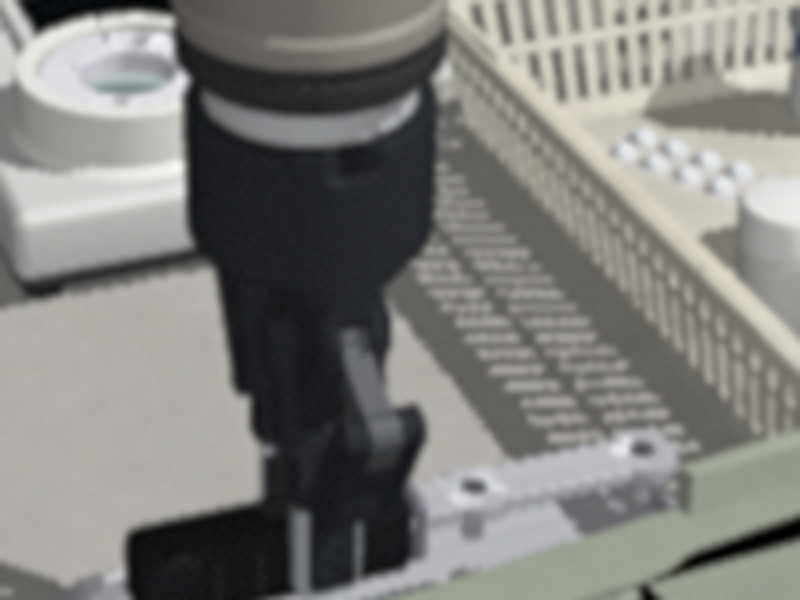

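View pics/tr_t.png

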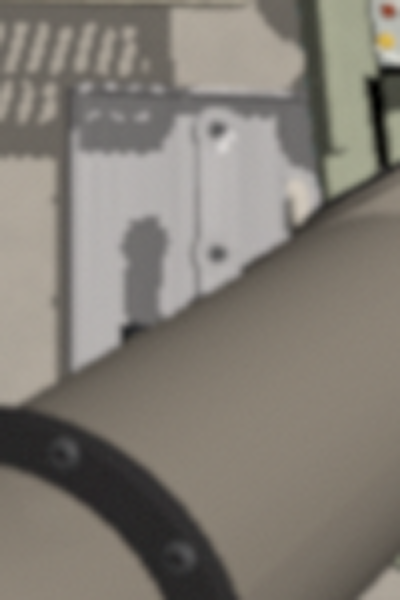

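```bash
python3 -m jog '[[[0.5,8,-0.5],0],[[0.5,18,-0.5],0],[[0.5,27,-0.5],0],[[0.5,33,-0.5],0],[[0.5,37,-0.5],0],[[0.5,39,-0.5],0],[[0.5,40,-0.5],0],[[0.5,41,-0.5],0],[[0.5,41,-0.5],0],[[0.5,41,-0.5],0]]' >/dev/null; python3 -c "
from st import *
delta([.4757,-.2957,.0085],-1.6175)"
```

```text
t 20.67 tcp [ 0.4756 -0.2962  0.0099] psi -1.6181 ydir [ 0. -0. -1.] q [-0.08  0.73  0.71  2.02 -0.76  0.68 -0.49] F [ 0.1 -0.4 -1.2] M [-0.03  0.06  0.03] w 22.1
shift mm [-0.1  1.4 -0.5] turn -0.0006
```

```bash
for i in 1; do python3 -m jog '[[[0,0.5,0],0],[[0,1,0],0],[[0,1.5,0],0],[[0,1.5,0],0],[[0,1.5,0],0]]'; done; python3 tq.py
```

```text
t: 21.08
eef_pos: [0.4755, -0.2961, 0.0083]
tool_rot: [0.017, -0.017, -0.707, 0.707]
contact_force: [0.5, -0.6, -1.3]
gripper_width: 0.262
psi -1.618 z 0.0083 F tool [-0.5  1.3  0.6] Mz -0.02 torque on ring axis 0.16 w 22.4
```

```bash
python3 -m jog '[[[0,0.4,0],0],[[0,0.8,0],0],[[0,0.8,0],0],[[0,0.8,0],0]]' >/dev/null; python3 tq.py; python3 -m jog '[[[0,0.4,0],0],[[0,0.8,0],0],[[0,0.8,0],0],[[0,0.8,0],0]]' >/dev/null; python3 tq.py
```

```text
psi -1.6182 z 0.0082 F tool [ 3.1 -7.3 -2.9] Mz 0.05 torque on ring axis -1.03 w 22.1
psi -1.6184 z 0.0081 F tool [  4.6 -18.5  -5.4] Mz 0.09 torque on ring axis -1.57 w 21.9
```

```bash
python3 -m jog '[[[0,-0.9,0],0],[[0,-0.9,0],0],[[0,-0.9,0],0]]' >/dev/null; python3 tq.py; python3 -m jog '[[[0,-0.9,0],0],[[0,-0.9,0],0],[[0,-0.9,0],0],[[0,-0.9,0],0],[[0,-0.9,0],0],[[0,-0.9,0],0]]' 45 20 >/dev/null; python3 tq.py
```

```text
psi -1.6182 z 0.0082 F tool [ 2.1 -9.9 -2.2] Mz 0.07 torque on ring axis -0.7 w 21.9
psi -1.618 z 0.0083 F tool [-0.6 -0.3  0.3] Mz -0.04 torque on ring axis 0.16 w 44.8
```

```bash
python3 -m jog '[[[0,-5,0],0],[[0,-12,0],0],[[0,-22,0],0],[[0,-40,0],0],[[0,-65,0],0],[[0,-95,0],0],[[0,-130,0],0],[[0,-165,0],0],[[0,-200,0],0],[[0,-200,0],0],[[0,-200,0],0]]' >/dev/null; python3 -c "
from st import *
delta([.45,0.15,.26],-.1)"
```

```text
t 23.42 tcp [ 0.4764 -0.2968  0.2112] psi -1.6182 ydir [ 0.005 -0.001 -1.   ] q [-0.31  0.47  1.01  1.9  -0.47  1.02 -0.71] F [-0.2  0.3 -0.6] M [-0.02 -0.06  0.01] w 45.1
shift mm [  47.3  -49.4 -445. ] turn -1.5182
```

```bash
python3 -m jog '[[[3,-5,-30],-0.1],[[6,-12,-60],-0.2],[[9,-20,-90],-0.3],[[12,-30,-120],-0.4],[[15,-40,-150],-0.5],[[19,-49,-180],-0.6],[[22,-49,-210],-0.7],[[25,-49,-240],-0.8],[[28,-49,-270],-0.9],[[31,-49,-300],-1.0],[[34,-49,-330],-1.1],[[37,-49,-360],-1.2],[[40,-49,-390],-1.3],[[44,-49,-420],-1.4],[[47,-49,-445],-1.5],[[47,-49,-445],-1.5],[[47,-49,-445],-1.5],[[47,-49,-445],-1.5]]'
python3 - <<'E'
from st import *; from h import *
c=read_camera("side"); np.savez("side11.npz",**c)
cv2.imwrite("pics/fin_s.png",c["img"][:,:,::-1])
c=read_camera("top"); np.savez("top11.npz",**c)
cv2.imwrite("pics/fin_t.png",c["img"][:,:,::-1])
crop(c,420,205,80,130,4.6,"pics/fin_tray.png")
E
```

```text
t: 24.92
eef_pos: [0.4489, 0.1497, 0.2568]
tool_rot: [-0.469, 0.47, -0.529, 0.529]
contact_force: [0.3, -0.2, -0.0]
gripper_width: 0.53
```

View pics/fin_s.png

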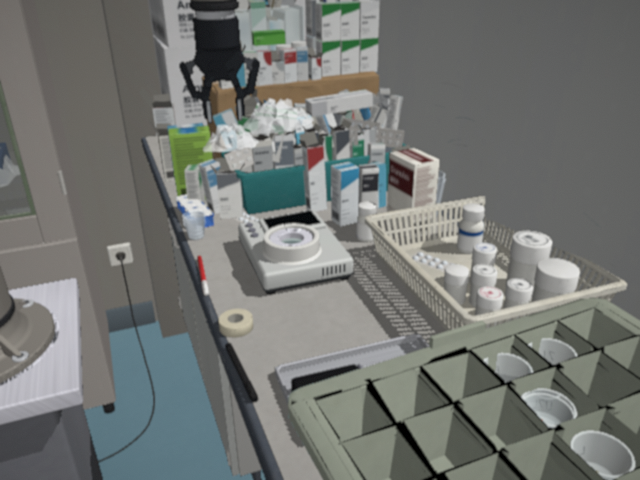

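View pics/fin_t.png

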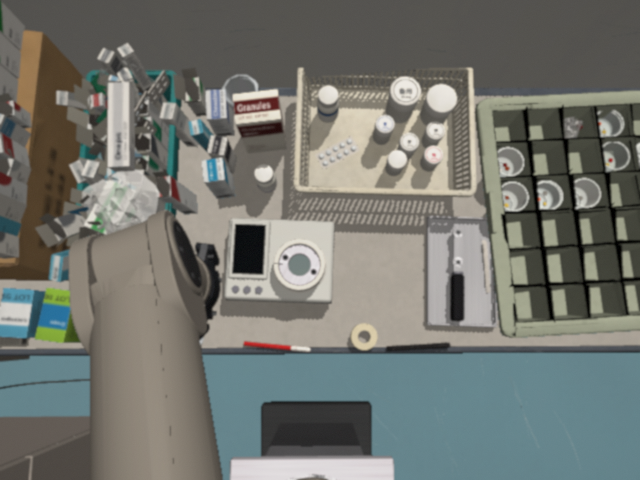

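View pics/fin_tray.png

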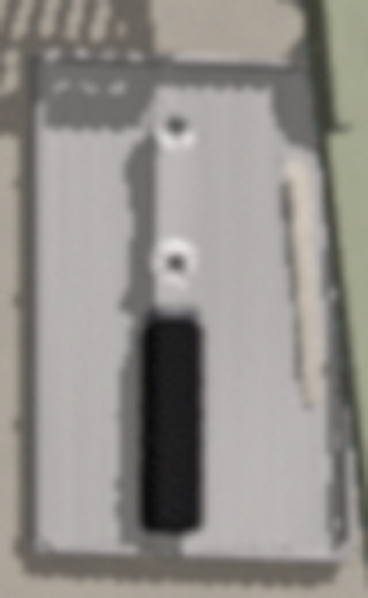

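The spanner lies in the tray about 1 mm from its original spot, handle towards the robot, and the tape, bottle and cups look unmoved. One last numeric check of the flatness, the ring and the loose items.

Run:
```python
from h import *; from st import *
c=load("top11");c0=load("top0");p=cloud(c);p0=cloud(c0)
for v in(240,250,258,280,290,300,310): print(v,p[v,455:460,2].mean().round(4),p0[v,457:461,2].mean().round(4))
for n,(u0,v0,w,h) in dict(tape=(345,320,40,35),bottle=(250,160,30,32)).items():
    print(n,np.abs(c["img"][v0:v0+h,u0:u0+w].astype(int)-c0["img"][v0:v0+h,u0:u0+w]).mean())
s=load("side11");s0=load("side0")
print("cups side",np.abs(s["img"][205:245,180:210].astype(int)-s0["img"][205:245,180:210]).mean(),np.abs(s["img"][195:245,355:382].astype(int)-s0["img"][195:245,355:382]).mean())
crop(c,255,225,90,80,8,"pics/fin_ring.png")
o,_=axes();print(o["t"],o["joint_vel"].round(3),o["contact_force"].round(1))
```

```text
240 0.0218 0.02
250 0.0214 0.0213
258 0.0214 0.0218
280 0.2377 0.0277
290 0.0282 0.0297
300 0.0283 0.0295
310 0.0287 0.0271
tape 4.5183333333333335
bottle 3.9569444444444444
cups side 1.2161111111111111 1.2071604938271605
25.0167 [ 0.002 -0.003  0.    -0.004 -0.003 -0.002  0.002] [ 0.3  0.1 -0.6]
```

View pics/fin_ring.png

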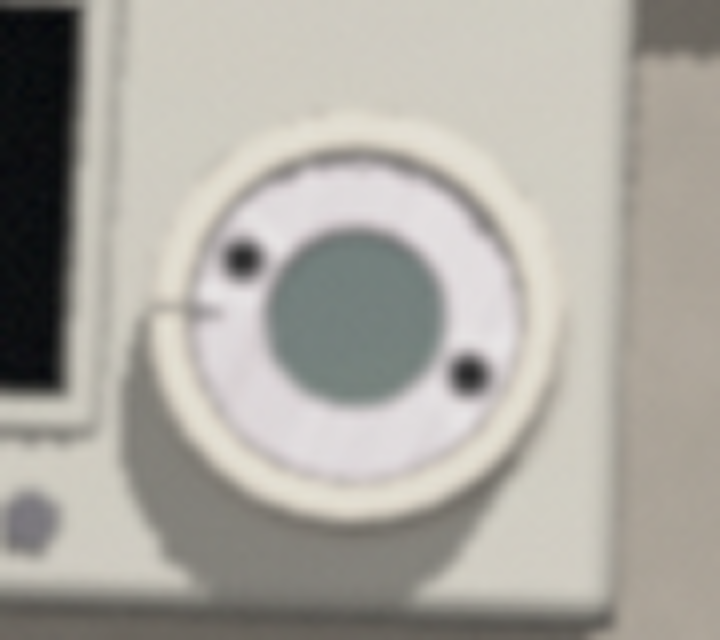

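```bash
python3 -c "
from station import *
print(hand_in())"
```

```text
the job is handed in; nothing more can be done
None
```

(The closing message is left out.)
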